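# Hang the hook-on basket in the rinse tank

## Task

Pick up the small steel hook-on basket and hang it in the rinse tank: hook its bent lip over the notched bar on the tank's robot-side wall so the basket hangs inside, slide it gently along the bar until the key under its hook drops into the notch, and leave it hanging there fully home. Press and push only lightly, a few newtons, on the tank and bar (over 20 N is too much), and leave the jar, the spirit lamp and the wax tube where they stand.

Things in the scene. Friction and masses are not known exactly. Their poses are not given: they have to be found in the camera images.
- tank: Open stainless rinse tank, fixed to the bench: outside 130 (x) x 180 (y) x 70 mm high, walls and floor 3 mm. Origin: centre of its underside. Its -x wall (the robot's side) carries the notched bar, clamped fast: a straight aluminium bar along the tank's y, 8 mm thick in x, 130 mm long, 18 mm high, its top 78 mm above the bench. +x of the tank points away from the robot.
- rim_mid (a point): Middle of the tank's robot-side wall, on the bar's centre line, level with its top; axes as the tank's. The bar's top has one notch, 13 mm long (y), 6 mm deep, open to both sides, at the bar's middle. The bar was clipped on by eye: the notch's centre lies anywhere within 22 mm in y either side of this point; the offset is not measured, find it by feel or by eye.
- basket: Loose steel hook-on basket, about 0.12 kg, standing on the bench. Origin: centre of the underside of its cup, 44 x 44 x 32 mm high. On the cup's -x side a back plate 40 mm wide (outer face x = -25 mm) rises to z = 63 mm and bends at the top into a web and down into the lip. Hung, its axes are parallel to the tank's and the cup is inside.
- lip (a point): Middle of the lip's inner face where its straight part ends, at (-37, 0, 43) mm in the basket's frame; axes as the basket's. The lip is 30 mm wide (y), hangs from the web (underside z = 60 mm) and flares outward below this point down to z = 35 mm, outermost x = -44 mm. The slot between back plate and lip is 12 mm wide, for the 8 mm bar.
- handle (a point): Centre of the basket's grip, axes as the basket's: an upright black plate 8 mm thick (x), 30 mm wide (y), 46 mm high, from 61 to 107 mm above the basket's underside; in the basket's frame this point is (-25, 0, 86) mm. Nothing stands beside it in x above z = 63 mm.
- key (a point): Centre of the underside of the key, a block under the web in mid-slot, 8 (x) x 10 (y) mm, 5 mm deep; at (-31, 0, 55) mm in the basket's frame, axes as the basket's. Riding on the bar off the notch, the key stands on the bar's top, level with rim_mid; with the key in the notch the web rests on the bar and this point is 5 mm below rim_mid.
- flux_jar: Bystander: small screw-lid jar, 43 mm across, 55 mm high, beside the tank on the -y side. Origin: centre of its underside.
- spirit_lamp: Bystander: round spirit lamp, 66 mm across, 69 mm high, beside the tank on the +y side. Origin: centre of its underside.
- wax_tube: Bystander: upright wax tube, 28 mm across, 60 mm high, behind to the right. Origin: centre of its underside.
Not all that is in view belongs to the job. There is more than one size of the basket; the one meant has the size given above.

How it is judged:
By the outcome, as a careful person would: the job done as asked, in the order asked, and still so for the second after the job is handed in, with the robot touching nothing.
It also fails if it takes over 72 s, if anything falls off the work surface, if the arm or the gripper's body presses on something with over 40 N, if the wrist force passes 120 N, or if a joint passes its speed limit or range.

## Robot

A 6-joint arm with a two-finger parallel gripper is mounted at the origin on a cart in front of the work surface, level with it; the furniture and walls round the work are solid. World frame = base frame: x ahead of the robot, y to its left, z up, the work surface at z = 0. Lengths are in m, angles in rad, forces in N, time in s.
With the tool pointing down it reaches from about 0.35 to 0.975 m from the base axis. Payload 4.9 kg.
Tool frame: the origin (TCP) lies where the fingers leave the gripper's body, on its centre line; the fingertips stand 73 mm ahead of it and the grasp point (between the pads) lies 54 mm ahead of it; z points along the fingers, y is the direction in which the jaws open and shut (so a half turn about z gives the same grasp; the last joint's range is limited). The gripper opens to 85 mm and grips with 20 to 120 N. Pads are 22 mm wide; open, the fingers measure 114 mm over their backs; the gripper's body (76 mm by 85 mm) begins 54 mm behind the grasp point. The pads swing forward as they close: fully open they stand 13 mm farther back than shut.
Start: joints at [1.081, 0.053, 1.613, -0, 1.476, -0.119], TCP at [0.226, 0.583, 0.304] pointing down, gripper open.
Joint ranges: [-3.01, 3.01], [-1.01, 2.22], [0.06, 2.58], [-1.02, 4.17], [0.09, 2.62], [-3.14, 3.14]. Speed limits (rad/s): [2.57, 2.57, 3.14, 3.14, 3.14, 3.14].

## Interface

Orientations are given as a rotation vector (axis times angle).
In Python, from station import monitor, vision, workorder gives the robot as it stands.
- The arm moves only by the tool arm_command, never from a script. Its argument "rows" is text: rows parted by semicolons, each of 6 numbers parted by spaces: the shift along the world's x, y, z in mm, then the turn, a rotation vector about the world's x, y, z in degrees. In form: tx ty tz wx wy wz; .... A call has 1 to 12 rows; each row is the pose to reach, as a shift and turn from the pose measured when the call began; what a row does not reach only later rows make up. A row lasts 1/8 s, in which the tool goes at most 62.5 mm and 10.7 degrees, less where a joint would pass 70% of its speed; a pose out of reach is approached as far as the arm can. A call with a gripper value outside its range is refused whole. "jaw" is the opening, from 0 (shut) to 1 (fully open), set as the call begins (left out, the last holds). The fingers move at their own pace and stop on an object; "squeeze" is the grip in N (left out, the last holds). Time passes only in rows, so rows that repeat a pose let the fingers close. It gives the time, the measured TCP pose, the force and the opening at its end, in the units of the state.
- monitor.get_obs(): the state, without advancing time (a new reading comes with each control period).
- vision.get_image(name): name is "side" or "top"; returns a dict with "frame" (420x560x3 uint8, red, green, blue), "vfov" (degrees; the focal length in pixels is half the picture's height over the tangent of half this angle, whatever the lens; pixels are square), "cx", "cy" (the principal point, pixels), "distortion" ([k1, k2, p1, p2, k3] as OpenCV has them; the pictures are not rectified), "R" (3x3) and "t" (3): a world point X has camera coordinates R X + t. Camera axes: x right, y down, z forward; pixel columns grow to the right and rows downward; lengths in m; the calibration is good to about 2 mm. A picture is of the moment at which its call begins. There is no depth.
- workorder.finish_job(): hands the job in, once; it reports no verdict.
The state is a dict: "t": time; "q": joint angles; "dq": joint speeds; "effort": joint torques, N m; "tool_pos": TCP position; "tool_rot": TCP orientation; "contact_force": force on the tool from outside, world axes, zero at the start; "wrist_torque": the same for the moment, N m; "opening": finger opening in m.
Only numpy, scipy, OpenCV 4.12 (cv2) and the standard library are available. Lean on these libraries where they do the work, as an engineer would, in place of code of your own. Each camera call takes 0.05 s, during which the arm holds its last target. There are 200 camera calls.

## Working session

There is one attempt and no reset: what is moved stays moved. The work goes in short steps, Python scripts to look and compute and a tool call to move; the robot and the scene stay as the last step left them, time stands still between calls to the robot, and variables do not carry over. Pictures are saved under pics/ and viewed, about 8 in all and at most 12, crops included, and the job is handed in when it is done.

Besides the shell and the picture viewer there is one more tool, called after "Call:" as name(argument=value, ...), one argument or row to a line, values as JSON. arm_command: Moves the arm, as the interface text tells. Its arguments: {"type":"object","properties":{"rows":{"type":"string"},"jaw":{"type":"number"},"squeeze":{"type":"number"}},"required":["rows"]}

```bash
ls; mkdir -p pics; cat > h.py <<'E'
import numpy as np, cv2
from station import monitor, vision, workorder
def cam(n):
    im=vision.get_image(n); f=210/np.tan(np.radians(im['vfov'])/2)
    K=np.array([[f,0,im['cx']],[0,f,im['cy']],[0,0,1.]])
    return im['frame'],K,np.array(im['distortion'],float),np.array(im['R'],float),np.array(im['t'],float)
def proj(c,P):
    _,K,D,R,t=c
    return cv2.projectPoints(np.array(P,float).reshape(-1,1,3),cv2.Rodrigues(R)[0],t,K,D)[0].reshape(-1,2)
def ray(c,uv):
    _,K,D,R,t=c
    p=cv2.undistortPoints(np.array(uv,float).reshape(-1,1,2),K,D).reshape(-1,2)
    return -R.T@t,(R.T@np.c_[p,np.ones(len(p))].T).T
def atz(c,uv,z):
    o,d=ray(c,uv); return o+d*((z-o[2])/d[:,2])[:,None]
def save(f,n,crop=None,s=1):
    if crop: x0,y0,x1,y1=crop; f=f[y0:y1,x0:x1]
    cv2.imwrite('pics/'+n,cv2.resize(f[...,::-1],None,fx=s,fy=s,interpolation=cv2.INTER_CUBIC))
E
python3 - <<'E'
from h import *
a=cam('top');b=cam('side')
save(a[0],'top0.png',s=1.4);save(b[0],'side0.png',s=1.4)
for c in(a,b):
    print(c[1][0,0],c[2],-c[3].T@c[4],c[3][2])
print(monitor.get_obs())
E
```

```text
pics
508.67679238842203 [-0.1550666  0.         0.         0.         0.       ] [ 0.48879082 -0.07906677  1.09391656] [ 0.05618242  0.03209434 -0.99790455]
428.4028807296091 [0.01797033 0.         0.         0.         0.        ] [ 0.53460187 -0.88725115  0.73532759] [ 0.02768356  0.78393491 -0.62022551]
{'t': 0.1, 'q': array([ 1.08101694e+00,  5.32938800e-02,  1.61413339e+00,  1.83695925e-05,
        1.47601530e+00, -1.18956826e-01]), 'dq': array([ 0.0001037 , -0.00208049, -0.00279912,  0.00131808, -0.00245014,
       -0.00119157]), 'effort': array([-5.53008449e-04, -3.94905388e+01, -3.71362889e+01, -1.69517662e-04,
        3.91708381e-03, -1.40602546e-05]), 'tool_pos': array([0.22625898, 0.58215312, 0.30279787]), 'tool_rot': array([-5.79052123e-01, -3.08718362e+00,  2.76316723e-03]), 'contact_force': array([-0.09214188,  0.50429817, -0.08876896]), 'wrist_torque': array([0.01423055, 0.01836496, 0.00519814]), 'opening': 0.08510658209380885}
```

View pics/top0.png

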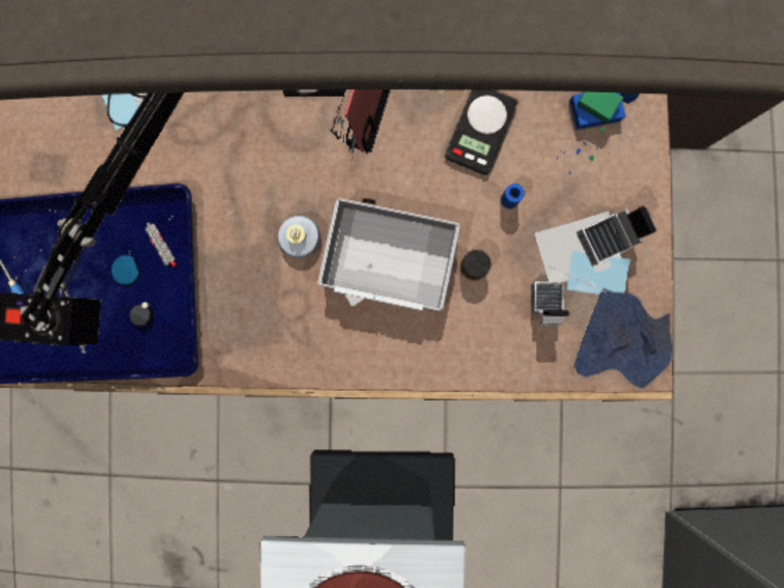

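View pics/side0.png

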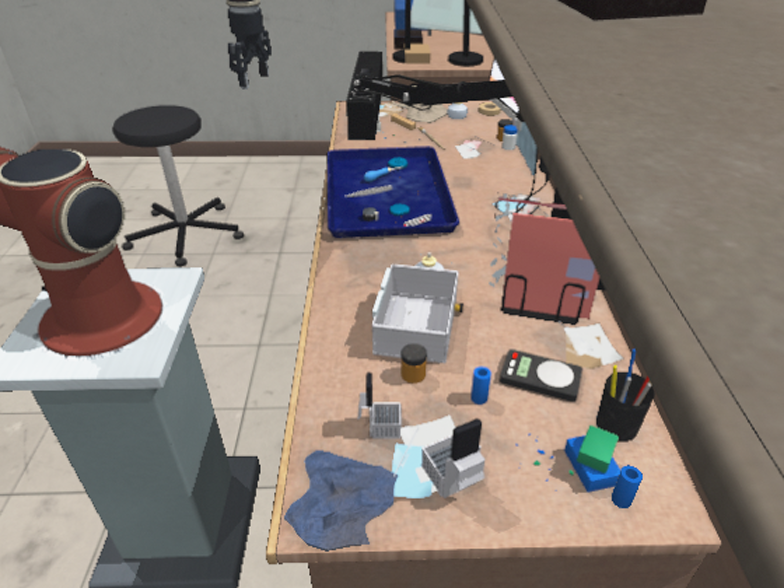

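The top view (up is +x, left is +y) shows the tank at about (390,255), a small basket at about (548,300) and a larger one at about (610,237). Lamp (298,236), jar (475,264), wax tube (513,195). Next I zoom in to measure.

```bash
python3 - <<'E'
from h import *
a=cam('top');b=cam('side')
t1=cv2.resize(a[0][190:240,370:420],(400,400),interpolation=cv2.INTER_CUBIC)
t2=cv2.resize(b[0][260:320,250:300],(333,400),interpolation=cv2.INTER_CUBIC)
t3=cv2.resize(a[0][135:230,220:335],(484,400)[:2],interpolation=cv2.INTER_CUBIC)
save(np.hstack([t1,t2]),'bask.png'); 
t4=cv2.resize(b[0][180:265,260:335],(529,600),interpolation=cv2.INTER_CUBIC)
save(cv2.resize(a[0][135:230,220:335],(690,570),interpolation=cv2.INTER_CUBIC),'tank_t.png')
E
```

```text
(no output)
```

View pics/bask.png

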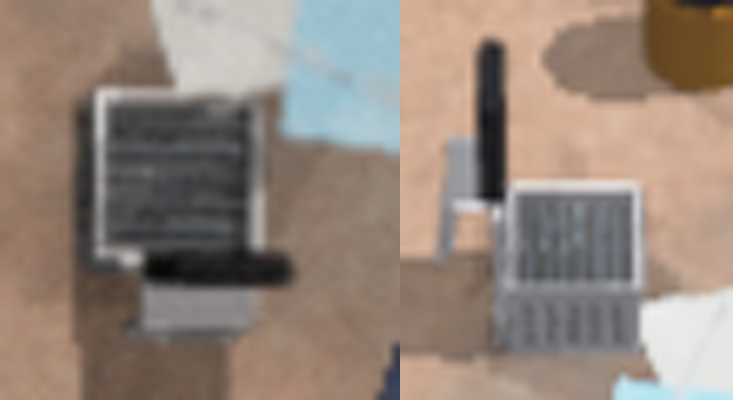

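View pics/tank_t.png

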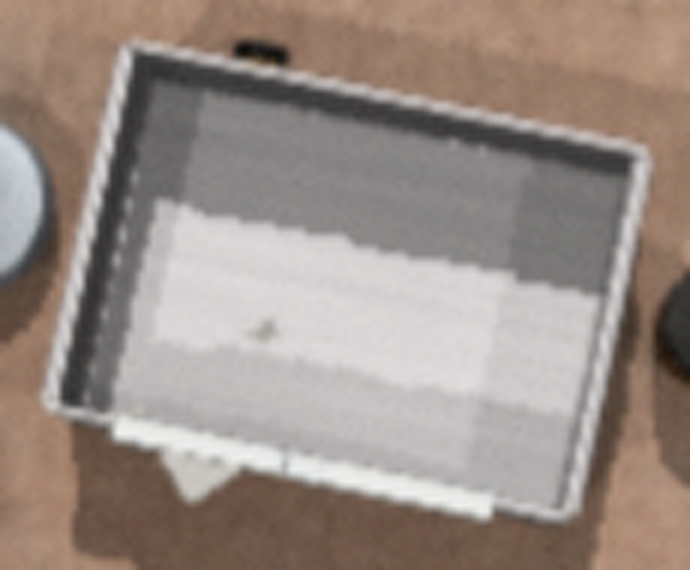

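Small basket: cup rim corners in the crop are about (95,90), (265,92), (97,255), i.e. about 44 mm, so this is the one meant. The bar runs from (115,425) to (490,510), with a dark notch edge at about (285,460). Fitting the poses now.

```bash
cat > fit.py <<'E'
from h import *
from scipy.optimize import least_squares as LS
a=cam('top');b=cam('side')
def T(p,L):
    L=np.array(L,float)/1000;c,s=np.cos(p[2]),np.sin(p[2])
    return np.c_[p[0]+c*L[:,0]-s*L[:,1],p[1]+s*L[:,0]+c*L[:,1],L[:,2]]
def fit(obs,p0,loss='soft_l1'):
    f=lambda p:np.concatenate([(proj(c,T(p,L))-uv).ravel() for c,L,uv in obs])
    r=LS(f,p0,loss=loss);return r.x,f(r.x).reshape(-1,2)
h=.5
# tank
uv=np.array([[125,42],[652,150],[45,408],[575,522]])/6+[220-h+.08,135-h+.08]
Lt=[[65,90,70],[65,-90,70],[-65,90,70],[-65,-90,70]]
pt,r=fit([(a,Lt,uv)],[.5,0,-.2],'linear');print('tank',pt,np.degrees(pt[2]));print(r.round(2))
uvs=np.array([[374,337],[455,268],[387,265],[444,358*1.0]])/1.4
print('side pred corners*1.4',(proj(b,T(pt,Lt))*1.4).round(1))
# bar
ends=np.array([[115,425],[490,508]])/6+[220-h,135-h]
E=atz(a,ends,.078);print('bar len',np.linalg.norm(E[0]-E[1]))
c,s=np.cos(pt[2]),np.sin(pt[2]);loc=(E[:,:2]-pt[:2])@np.array([[c,-s],[s,c]]);print('bar ends in tank',loc*1000,loc.mean(0)*1000)
# basket
ut=np.array([[95,90],[265,92],[97,258]])/8+[370-h,190-h]
us=np.array([[110,183],[242,183],[242,288],[110,288]])/6.667+[250-h,260-h]
Ct=[[22,22,32],[22,-22,32],[-22,22,32]];Cs=[[-22,22,32],[22,22,32],[22,-22,32],[-22,-22,32]]
for n,o in(('top',[(a,Ct,ut)]),('side',[(b,Cs,us)]),('both',[(a,Ct,ut),(b,Cs,us)])):
    pb,r=fit(o,[.45,-.38,0],'linear');print(n,pb,np.degrees(pb[2]));print(r.round(1).tolist())
H=[[x,y,107] for x in(-29,-21) for y in(-15,15)]
print('handle top pred crop',((proj(a,T(pb,H))-[370-h,190-h])*8).round(), ((proj(b,T(pb,H))-[250-h,260-h])*6.667).round())
print('handle',T(pb,[[-25,0,86]]),'rim_mid',T(pt,[[-63.5,0,78]]))
E
python3 fit.py
```

```text
tank [ 0.59038801 -0.04027213 -0.19712682] -11.29453473396511
[[ 0.81 -0.42]
 [-0.5  -0.58]
 [ 0.48  0.76]
 [-0.77  0.24]]
side pred corners*1.4 [[458.1 270.7]
 [447.9 332.8]
 [390.8 263.8]
 [371.5 323.9]]
bar len 0.12837120532810375
bar ends in tank [[-64.4907547   66.00811906]
 [-65.60079488 -62.35828686]] [-65.04577479   1.8249161 ]
top [ 0.53337412 -0.27905562  0.00148553] 0.085114807524851
[[0.2, 0.0], [-0.2, -0.0], [-0.0, 0.0]]
side [ 0.53226337 -0.27847568 -0.01445577] -0.8282546039411266
[[-0.2, -0.0], [0.3, -0.2], [0.6, -0.0], [-0.7, 0.2]]
both [ 0.5327099  -0.27875245 -0.01019162] -0.5839370156146914
[[0.2, 0.2], [-0.2, 0.4], [-0.3, 0.2], [-0.0, 0.1], [0.5, -0.1], [0.8, 0.1], [-0.4, 0.3]]
handle top pred crop [[296. 286.]
 [174. 283.]
 [297. 253.]
 [174. 250.]] [[ 78. 108.]
 [ 81.  36.]
 [105. 107.]
 [107.  35.]]
handle [[ 0.50771119 -0.27849767  0.086     ]] rim_mid [[ 0.5281178  -0.02783549  0.078     ]]
```

Call:
arm_command(
  rows="60 -60 0 0 0 -10;100 -120 0 0 0 -20;130 -180 0 0 0 -30;160 -240 0 0 0 -40;180 -300 0 0 0 -50;195 -360 0 0 0 -60;205 -420 0 0 0 -69.3;215 -480 0 0 0 -69.3;225 -540 0 0 0 -69.3;235 -600 0 0 0 -69.3;250 -660 0 0 0 -69.3;265 -720 0 0 0 -69.3",
  jaw=1,
)

```text
t: 1.8
tool_pos: [0.484, -0.1089, 0.3039]
tool_rot: [2.232, 2.21, 0.0]
contact_force: [1.8, 0.4, 0.1]
opening: 0.0853
```

Call:
arm_command(
  rows="10 -50 -20 0 0 0;20 -100 -50 0 0 0;24 -150 -80 0 0 0;24 -169.5 -84 0 0 0;24 -169.5 -84 0 0 0;24 -169.5 -84 0 0 0",
)

```text
t: 2.55
tool_pos: [0.5086, -0.2776, 0.2213]
tool_rot: [2.23, 2.21, 0.002]
contact_force: [0.9, 0.4, -0.9]
opening: 0.0855
```

```bash
python3 - <<'E'
from h import *
a=cam('top');b=cam('side');o=monitor.get_obs();print(o['tool_pos'],o['contact_force'],o['tool_rot'])
t1=cv2.resize(a[0][170:270,340:440],(420,420),interpolation=cv2.INTER_CUBIC)
t2=cv2.resize(b[0][220:330,225:315],(344,420),interpolation=cv2.INTER_CUBIC)
save(np.hstack([t1,t2]),'hover.png')
E
```

```text
[ 0.50861164 -0.27732622  0.22127374] [ 0.76564611  0.01181558 -0.04196371] [2.22878496e+00 2.21061861e+00 1.45573522e-03]
```

View pics/hover.png

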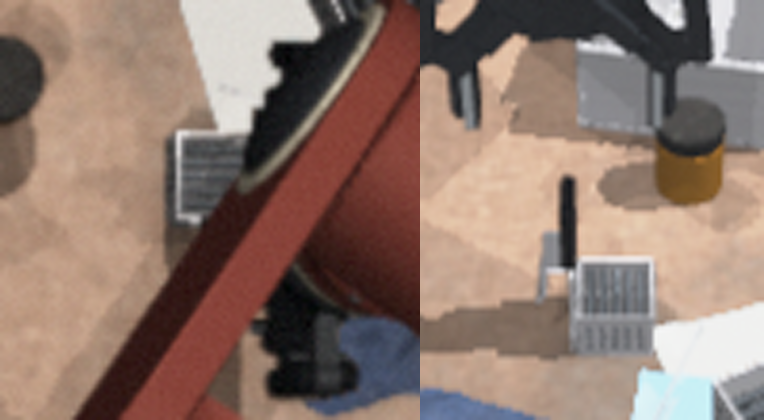

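The side crop has the fingers at x≈467 and 660 and the handle between them at x≈567, so they are centred. I go down and grasp.

Call:
arm_command(
  rows="0 -1 -30 0 0 0;0 -1 -60 0 0 0;0 -1 -75 0 0 0;0 -1 -75 0 0 0;0 -1 -75 0 0 0",
)

```text
t: 3.28
tool_pos: [0.5094, -0.2786, 0.1479]
tool_rot: [2.227, 2.209, 0.002]
contact_force: [0.7, -0.6, 0.6]
opening: 0.0854
```

Call:
arm_command(
  rows="0 0 0 0 0 0;0 0 0 0 0 0;0 0 0 0 0 0;0 0 0 0 0 0;0 0 0 0 0 0;0 0 0 0 0 0;0 0 0 0 0 0;0 0 0 0 0 0",
  jaw=0,
  squeeze=40,
)

```text
t: 4.28
tool_pos: [0.5093, -0.2786, 0.1477]
tool_rot: [2.227, 2.209, 0.002]
contact_force: [-0.3, 0.6, -0.4]
opening: 0.0076
```

Call:
arm_command(
  rows="0 0 20 0 0 0;0 0 60 0 0 0;0 0 110 0 0 0;0 0 142 0 0 0;4 30 142 0 0 -3;8 80 142 0 0 -6;14 130 142 0 0 -9;19 180 142 0 0 -11;21.5 220 142 0 0 -11;21.5 238 142 0 0 -11;21.5 238 130 0 0 -11;21.5 238 100 0 0 -11",
)

```text
t: 5.78
tool_pos: [0.5318, -0.0418, 0.249]
tool_rot: [2.426, 1.982, 0.005]
contact_force: [-0.4, -0.3, -2.2]
opening: 0.0075
```

```bash
cat > chk.py <<'E'
import sys
from h import *
a=cam('top');b=cam('side');o=monitor.get_obs();print(o['tool_pos'],o['contact_force'],o['tool_rot'],o['opening'])
t1=cv2.resize(a[0][135:235,240:330],(378,420),interpolation=cv2.INTER_CUBIC)
t2=cv2.resize(b[0][150:265,245:340],(413,500),interpolation=cv2.INTER_CUBIC)
t1=cv2.copyMakeBorder(t1,0,80,0,0,cv2.BORDER_CONSTANT)
save(np.hstack([t1,t2]),sys.argv[1])
E
python3 chk.py h2.png
```

```text
[ 0.52870609 -0.04142734  0.24333024] [-1.08553284 -0.18462165 -1.25973221] [-2.43264901 -1.98634788  0.00709886] 0.007729983761387312
```

View pics/h2.png

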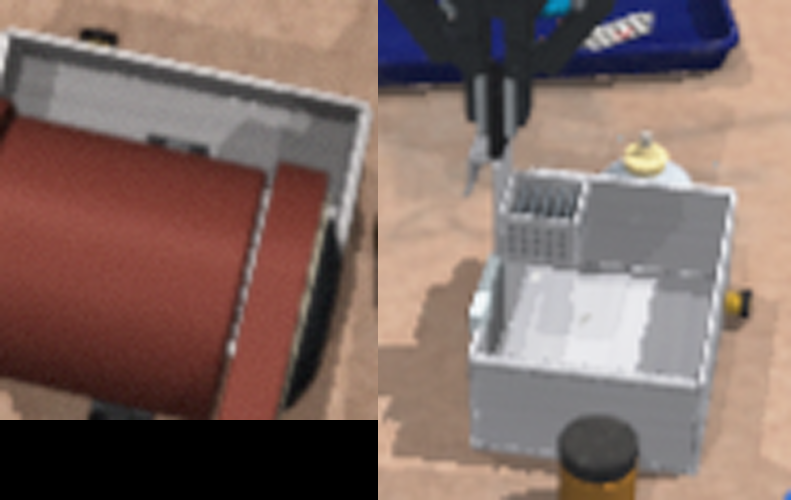

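```bash
cat > ov.py <<'E'
import sys
from h import *
from scipy.spatial.transform import Rotation as Ro
pt=[.5904,-.0403,np.radians(-11.5)]
def rz(p,L):
    L=np.array(L,float)/1000;c,s=np.cos(p[2]),np.sin(p[2])
    return np.c_[p[0]+c*L[:,0]-s*L[:,1],p[1]+s*L[:,0]+c*L[:,1],L[:,2]]
b=cam('side');o=monitor.get_obs()
R=Ro.from_rotvec(o['tool_rot']).as_matrix()
yx=R[:,1]; bx=yx if yx[0]>0 else -yx; bz=-R[:,2]; by=np.cross(bz,bx); B=np.c_[bx,by,bz]
W=lambda L:(o['tool_pos']+(B@((np.array(L,float)-[-25,0,147.7])/1000).T).T)
print(o['tool_pos'].round(4),o['contact_force'].round(2),'tilt',(bz*57.3).round(2),'yaw',np.degrees(np.arctan2(bx[1],bx[0])).round(2))
k=W([[-31,0,55]])[0];n=np.array([.5277,-.0259,.078]);c,s=np.cos(pt[2]),np.sin(pt[2]);d=(k-n)*1000
print('key rel notch est (bar x,y,z mm)',(c*d[0]+s*d[1]).round(1),(-s*d[0]+c*d[1]).round(1),d[2].round(1))
x0,y0,S=255,150,7
img=cv2.resize(b[0][y0:y0+85,x0:x0+85],None,fx=S,fy=S,interpolation=cv2.INTER_CUBIC).copy()
def line(P,col):
    q=((proj(b,P)-[x0,y0]+.5)*S).astype(int); cv2.polylines(img,[q.reshape(-1,1,2)],True,col,1)
bn=lambda L:np.array([[n[0]+(c*x-s*y)/1000,n[1]+(s*x+c*y)/1000,z/1000] for x,y,z in L])
line(bn([(-4,-65,78),(4,-65,78),(4,65,78),(-4,65,78)]),(255,0,0))
line(W([(-22,-22,32),(22,-22,32),(22,22,32),(-22,22,32)]),(0,255,0))
line(W([(-37,-15,43),(-44,-15,35),(-44,15,35),(-37,15,43)]),(0,0,255))
line(W([(-29,-15,107),(-21,-15,107),(-21,-15,61),(-29,-15,61)]),(255,255,0))
line(rz(pt,[(65,90,70),(65,-90,70),(-65,-90,70),(-65,90,70)]),(255,0,255))
save(img,sys.argv[1])
E
python3 ov.py ov1.png
```

```text
[ 0.5296 -0.0416  0.2453] [-0.88  0.71 -1.64] tilt [ 0.08  0.15 57.3 ] yaw -11.54
key rel notch est (bar x,y,z mm) -1.1 -15.2 74.6
```

View pics/ov1.png

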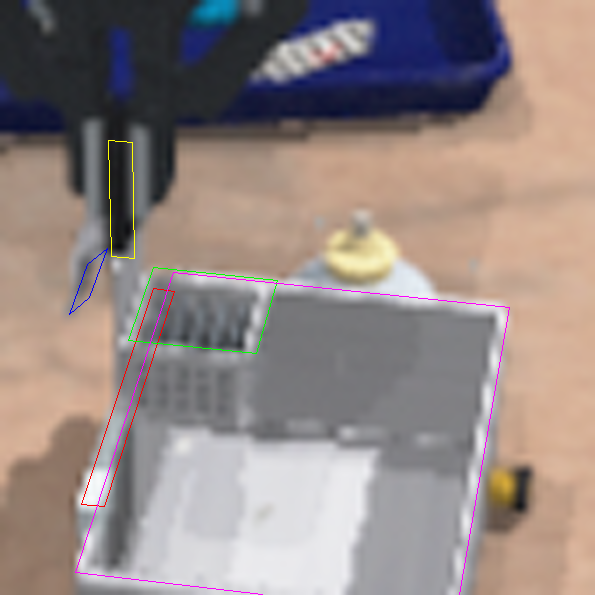

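The overlay agrees with the picture to about 1 px. The basket sits about 2 mm toward -x of the model (cup rim left corner at (122,345), predicted (128,342)). I correct by +2 mm and lower to just above the bar.

Call:
arm_command(
  rows="2.5 -0.5 -15 0 0 0;2.5 -0.5 -30 0 0 0;2.5 -0.5 -44 0 0 0;2.5 -0.5 -48 0 0 0;2.5 -0.5 -48 0 0 0;2.5 -0.5 -48 0 0 0",
)

```text
t: 6.68
tool_pos: [0.5325, -0.0421, 0.198]
tool_rot: [2.432, 1.986, -0.003]
contact_force: [0.7, -0.0, -1.1]
opening: 0.0073
```

```bash
python3 ov.py ov2.png
```

```text
[ 0.5325 -0.0421  0.198 ] [ 0.53 -0.78 -1.05] tilt [-0.    0.16 57.3 ] yaw -11.53
key rel notch est (bar x,y,z mm) 2.0 -15.2 27.3
```

View pics/ov2.png

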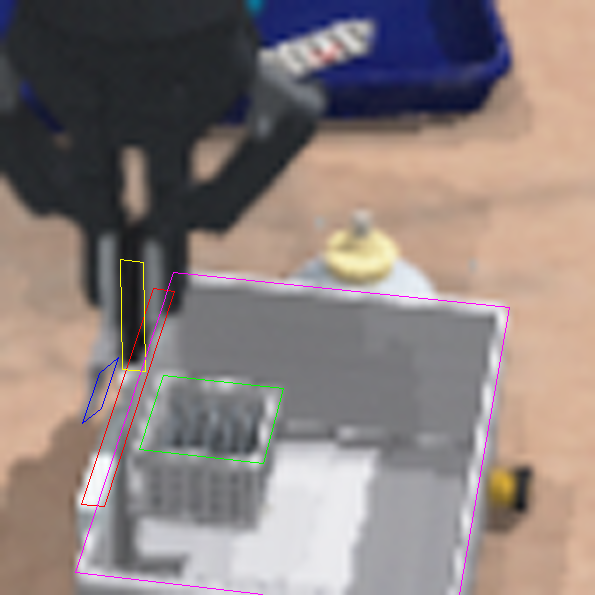

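Call:
arm_command(
  rows="-1 0 -3 0 0 0;-1 0 -6 0 0 0;-1 0 -9 0 0 0;-1 0 -12 0 0 0;-1 0 -15 0 0 0;-1 0 -15 0 0 0;-1 0 -15 0 0 0",
)

```text
t: 7.6
tool_pos: [0.5315, -0.0421, 0.1831]
tool_rot: [2.432, 1.986, -0.003]
contact_force: [0.7, 0.6, -1.0]
opening: 0.0077
```

Call:
arm_command(
  rows="0 0 -2 0 0 0;0 0 -4 0 0 0;0 0 -6 0 0 0;0 0 -8 0 0 0;0 0 -8 0 0 0;0 0 -8 0 0 0",
)

```text
t: 8.35
tool_pos: [0.5316, -0.0421, 0.1751]
tool_rot: [2.432, 1.986, -0.003]
contact_force: [0.0, 0.1, -0.9]
opening: 0.0073
```

Call:
arm_command(
  rows="0 0 -1 0 0 0;0 0 -2 0 0 0;0 0 -3 0 0 0;0 0 -3 0 0 0",
)

```text
t: 8.85
tool_pos: [0.5315, -0.0421, 0.172]
tool_rot: [2.432, 1.986, -0.003]
contact_force: [-0.6, -0.5, -1.1]
opening: 0.0071
```

Call:
arm_command(
  rows="0 0 -0.7 0 0 0;0 0 -0.7 0 0 0;0 0 -0.7 0 0 0",
)

```text
t: 9.22
tool_pos: [0.5315, -0.0421, 0.1713]
tool_rot: [2.432, 1.986, -0.003]
contact_force: [0.3, -1.0, -1.6]
opening: 0.0076
```

Call:
arm_command(
  rows="0 0 -0.7 0 0 0;0 0 -0.7 0 0 0;0 0 -0.7 0 0 0",
)

```text
t: 9.6
tool_pos: [0.5315, -0.0421, 0.1706]
tool_rot: [2.432, 1.986, -0.003]
contact_force: [0.4, 0.1, -1.2]
opening: 0.0073
```

Call:
arm_command(
  rows="0 0 -0.6 0 0 0;0 0 -0.6 0 0 0;0 0 -0.6 0 0 0",
)

```text
t: 9.98
tool_pos: [0.5316, -0.0421, 0.1703]
tool_rot: [2.432, 1.986, -0.003]
contact_force: [-0.5, 0.7, -0.5]
opening: 0.0075
```

Call:
arm_command(
  rows="0 0 -0.5 0 0 0;0 0 -0.5 0 0 0;0 0 -0.5 0 0 0",
)

```text
t: 10.35
tool_pos: [0.5317, -0.0421, 0.1702]
tool_rot: [2.431, 1.986, -0.003]
contact_force: [-3.0, 0.9, 4.4]
opening: 0.0074
```

Contact with the bar top at z=0.1702 (predicted 0.1707), about 5 N. Now I slide in +y along the bar with light pressure.

Call:
arm_command(
  rows="0.2 1 -0.3 0 0 0;0.4 2 -0.3 0 0 0;0.6 3 -0.3 0 0 0;0.8 4 -0.3 0 0 0;1 5 -0.3 0 0 0;1 5 -0.3 0 0 0",
)

```text
t: 11.1
tool_pos: [0.533, -0.0371, 0.1702]
tool_rot: [2.431, 1.985, -0.001]
contact_force: [-0.5, -2.7, 3.5]
opening: 0.0075
```

Call:
arm_command(
  rows="0.2 1 -0.3 0 0 0;0.4 2 -0.3 0 0 0;0.6 3 -0.3 0 0 0;0.8 4 -0.3 0 0 0;1 5 -0.3 0 0 0;1 5 -0.3 0 0 0",
)

```text
t: 11.85
tool_pos: [0.5341, -0.0321, 0.1701]
tool_rot: [2.431, 1.985, -0.001]
contact_force: [-0.7, -3.0, 5.2]
opening: 0.0076
```

Call:
arm_command(
  rows="0.1 1 -0.3 0 0 0;0.3 2 -0.3 0 0 0;0.3 2 -0.3 0 0 0",
)

```text
t: 12.22
tool_pos: [0.534, -0.0293, 0.169]
tool_rot: [2.433, 1.986, -0.0]
contact_force: [-0.3, -0.6, -0.8]
opening: 0.0074
```

Call:
arm_command(
  rows="0.1 0.7 -0.3 0 0 0;0.2 1.5 -0.3 0 0 0;0.2 1.5 -0.3 0 0 0",
)

```text
t: 12.6
tool_pos: [0.5338, -0.0275, 0.168]
tool_rot: [-2.433, -1.987, 0.001]
contact_force: [-0.1, -0.2, -1.3]
opening: 0.0073
```

Call:
arm_command(
  rows="0.1 0.5 -0.4 0 0 0;0.2 1 -0.4 0 0 0;0.2 1 -0.4 0 0 0",
)

```text
t: 12.98
tool_pos: [0.5341, -0.0265, 0.1676]
tool_rot: [-2.433, -1.987, 0.001]
contact_force: [0.8, -0.9, -1.7]
opening: 0.0071
```

Force vanished and z fell by 2.6 mm, so the key is entering the notch. I lower it home.

Call:
arm_command(
  rows="0 0 -0.7 0 0 0;0 0 -1.4 0 0 0;0 0 -2 0 0 0;0 0 -2 0 0 0",
)

```text
t: 13.48
tool_pos: [0.534, -0.0265, 0.1655]
tool_rot: [-2.433, -1.987, 0.001]
contact_force: [-0.8, 0.1, -0.5]
opening: 0.0075
```

Call:
arm_command(
  rows="0 0 -0.6 0 0 0;0 0 -0.6 0 0 0;0 0 -0.6 0 0 0",
)

```text
t: 13.85
tool_pos: [0.5341, -0.0265, 0.1653]
tool_rot: [-2.433, -1.987, 0.001]
contact_force: [-1.2, 0.1, 1.2]
opening: 0.0073
```

Call:
arm_command(
  rows="0 0 -0.2 0 0 0;0 0 -0.2 0 0 0",
)

```text
t: 14.1
tool_pos: [0.5341, -0.0265, 0.1653]
tool_rot: [-2.433, -1.987, 0.001]
contact_force: [-1.6, 0.9, 2.4]
opening: 0.0075
```

Call:
arm_command(
  rows="0 0 0 0 0 0;0 0 0 0 0 0;0 0 0 0 0 0;0 0 0 0 0 0;0 0 0 0 0 0;0 0 0 0 0 0;0 0 0 0 0 0",
  jaw=0.6,
)

```text
t: 14.98
tool_pos: [0.5341, -0.0265, 0.1653]
tool_rot: [-2.433, -1.987, 0.001]
contact_force: [0.3, 0.9, -0.5]
opening: 0.051
```

Call:
arm_command(
  rows="0 0 10 0 0 0;0 0 25 0 0 0;0 0 45 0 0 0;0 0 80 0 0 0;-20 0 120 0 0 0;-60 0 150 0 0 0;-120 0 160 0 0 0;-130 40 160 0 0 0;-130 100 160 0 0 0;-130 160 160 0 0 0;-130 220 160 0 0 0;-130 280 160 0 0 0",
)

```text
t: 16.48
tool_pos: [0.4038, 0.2556, 0.3275]
tool_rot: [2.432, 1.987, 0.004]
contact_force: [0.8, -0.6, -0.7]
opening: 0.0517
```

```bash
python3 - <<'E'
from h import *
a=cam('top');b=cam('side');o=monitor.get_obs();print(o['tool_pos'],o['contact_force'],o['opening'])
t1=cv2.resize(a[0][135:235,240:330],(378,420),interpolation=cv2.INTER_CUBIC)
t2=cv2.resize(b[0][165:265,255:335],(336,420),interpolation=cv2.INTER_CUBIC)
save(np.hstack([t1,t2]),'end.png')
E
```

```text
[0.40315155 0.25789819 0.32694127] [-0.49192069 -0.17209964 -0.88433929] 0.05104218305429695
```

View pics/end.png

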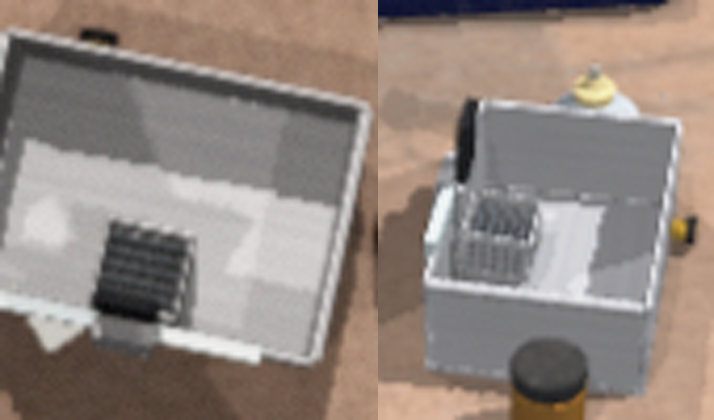

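The basket hangs inside the tank, its web over the bar at about (127,335) in the top crop, with the handle upright at about (467,140) in the side crop. A numeric check of the handle height before handing in.

```bash
python3 - <<'E'
from h import *
b=cam('side')
f=b[0].astype(int).sum(2)
sub=f[180:220,265:290]; ys,xs=np.where(sub<130); print('dark handle rows',ys.min()+180,ys.max()+180,'cols',xs.min()+265,xs.max()+265)
c,s=np.cos(-.2007),np.sin(-.2007)
for z in(.018,.023):
    P=[[.534+c*x-s*y,-.0265+s*x+c*y,z+h] for x in(-.004,.004) for y in(-.015,.015) for h in(.061,.107)]
    q=proj(b,P);print(z,'pred rows',q[:,1].min().round(1),q[:,1].max().round(1),'cols',q[:,0].min().round(1),q[:,0].max().round(1))
E
```

```text
dark handle rows 191 207 cols 274 277
0.018 pred rows 186.9 209.2 cols 272.6 278.2
0.023 pred rows 185.3 207.6 cols 272.5 278.2
```

```bash
python3 -c "
from h import *
print(workorder.finish_job(), monitor.get_obs()['t'])"
```

```text
the job is handed in; nothing more can be done
the job is handed in; nothing more can be done
```

The small basket now hangs inside the rinse tank with its key in the notch, and I handed the job in at about 17 s of the 72 s allowed.

- **Placing:** I gripped the basket by its handle and lowered the lip over the bar about 15 mm to the -y side of the notch. I then slid it in +y until the key dropped in.
- **Forces:** At the end of each move the push on the bar was only a few newtons. The largest reading was about 5 N, with no sign of sharper contact in between.
- **Seating by feel:** The key touched the bar top with the tool at z = 0.1702 m. It came to rest at 0.1653 m, a drop of 4.9 mm against the 5 mm expected.
- **Last pictures:** With the gripper away, they show the basket inside the tank and its web over the bar. It may lean slightly, within the play of its slot. The jar and the lamp, the bystanders still in view, stand as before; the final crop does not show the wax tube, but the arm never went near it.
- **Weaker check:** The handle's height in the side picture fits the fully home position better than one riding on the bar. The image is coarse, about 1.6 pixels between the two cases, so the force and height readings are the stronger evidence.

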